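# Set the click stop three clicks clear of the stock

## Robot

A 6-joint arm with a two-finger parallel gripper is mounted at the origin on a cart in front of the work surface, level with it; the furniture and walls round the work are solid. World frame = base frame: x ahead of the robot, y to its left, z up, the work surface at z = 0. Lengths are in m, angles in rad, forces in N, time in s.
With the tool pointing down it reaches from about 0.35 to 0.85 m from the base axis. Payload 8.1 kg.
Tool frame: the origin (TCP) lies at the centre of the arm's flange, where the gripper is bolted on; the fingertips stand 186 mm ahead of it and the grasp point (between the pads) lies 167 mm ahead of it (robot.grasp_offset is the distance from the TCP to the grasp point, in m); z points along the fingers, y is the line along which they close (so a half turn about z gives the same grasp; the last joint's range is limited). The gripper opens to 93 mm and grips with 3 to 60 N. Pads are 15 mm wide; open, the fingers measure 128 mm over their backs; the gripper's body (75 mm by 188 mm) begins 65 mm behind the grasp point.
Start: joints at [1.016, 0.13, 1.488, -0, 1.523, -0.085], TCP at [0.272, 0.535, 0.405] pointing down, gripper open.
Joint ranges: [-2.96, 2.96], [-0.89, 2.26], [0.02, 2.5], [-1.34, 4.48], [0, 2.73], [-2.66, 2.66]. Speed limits (rad/s): [2.39, 2.39, 2.79, 3.14, 3.14, 3.14].

## Interface

Orientations are given as a rotation vector (axis times angle).
In Python, from plant import robot gives the robot as it stands.
- The arm moves only by the tool drive_tool, never from a script. Its argument "moves" is one flat list of numbers, 7 for each row, row after row: the finger opening in mm, from 0 to 93, then the shift along the tool's x, y, z in mm, then the turn, a rotation vector about the tool's x, y, z in degrees. A call has 1 to 8 rows; each row shifts and turns the commanded pose from where the row before left it, along the tool's axes as they then stand; what a row does not reach is not made up. A row lasts 1/10 s, in which the tool goes at most 50 mm and 8.59 degrees, less where a joint would pass 70% of its speed; a pose out of reach is approached as far as the arm can. A call is refused whole if a number of a shift passes 50 or a number of a turn 8.59, either way. A call with a gripper value outside its range is refused whole. The fingers move at their own pace and stop on an object; "grip_force" is the grip in N (left out, the last holds). Time passes only in rows, so rows that do not move let the fingers close. It gives the time, the measured TCP pose, the force, the opening and the grip force at its end, in the units of the state.
- robot.read_state(): the state, without advancing time (a new reading comes with each control period).
- robot.read_camera(name): name is "side" or "top"; returns a dict with "color" (420x560x3 uint8, red, green, blue), "depth" (420x560 float32, m along the optical axis (not along the pixel's ray), 0 where there is no reading), "mtx" (3x3 intrinsics, pixels), "R" (3x3) and "t" (3): a world point X has camera coordinates R X + t. Camera axes: x right, y down, z forward; pixel columns grow to the right and rows downward; lengths in m; the calibration is good to about 2 mm. A picture is of the moment at which its call begins.
- robot.close_job(): hands the job in; it is judged then, once.
The state is a dict: "t": time; "q": joint angles; "dq": joint speeds; "joint_torque": joint torques, N m; "tool_pos": TCP position; "orientation": TCP orientation; "force": force on the tool from outside, world axes, zero at the start; "wrist_torque": the same for the moment, N m; "opening": finger opening in m; "gripper_force": force on a finger pad.
Only numpy, scipy, OpenCV 4.12 (cv2) and the standard library are available. Lean on these libraries where they do the work, as an engineer would, in place of code of your own. Each camera call takes 0.05 s, during which the arm holds its last target. There are 200 camera calls.

## Task

On the small grey stand, wind the black dial clockwise (seen from above) until the foot under it bears lightly on the wooden offcut, nipping it for a moment without forcing it. Then back the dial off three clicks, so that stock of this thickness will pass freely under the foot, and let go of the dial; leave the offcut and the things round the stand where they are.

Things in the scene. Friction and masses are not known exactly. Their poses are not given: they have to be found in the camera images.
- stand: grey cast C-frame stand, fixed to the bench, base 180x110 mm, 170 mm high over the dial. Origin: on the bench, on the vertical axis that dial, foot and rest share; z up, x towards its column (84 mm behind the axis, 126 mm high). A round head, 62 mm across, reaches from 98 to 128 mm above the bench; the dial stands on it.
- dial_grip (a point): point on the dial's vertical axis at the height to grip it, 157 mm above the bench (it does not turn). The black fluted dial is an upright cylinder 41 mm in diameter, from 134 to 170 mm above the bench, on a flange 50 mm in diameter, 6 mm thick. Its height does not change as it turns. Clockwise from above lowers the foot, anticlockwise raises it.
- dial_top (a point): centre of the dial's top face (does not turn). The dial has 14 clicks a turn (every 25.7 degrees), starts at a click, and can go about 3 clicks up and 7 down. Between clicks it resists with up to 0.05 N m, then pulls itself to the next; let go, it settles in the nearest click. Once the foot bears on something each 1 N on it adds 0.009 N m at the dial.
- foot: steel pressure foot, a disc 28 mm in diameter and 7 mm thick on a vertical spindle below the head, with a stiff spring behind it (it yields 1 mm for 12 N); origin at the centre of its underside. It moves 4 mm straight up or down for each click of the dial and does not turn.
- offcut: beech offcut, 30x100x22 mm, loose on a round steel rest right under the foot; origin at the centre of its underside, z up, y along its length, upper face 22 mm above the origin. The rest's height differs from case to case: the foot starts 8 to 20 mm (2 to 5 clicks) above the offcut. A nip of 3 N for 0.2 s is enough; over 25 N marks the wood.
- hex_keys: red folding hex key set, 26x91x43 mm, lying beside the stand; origin under its centre (bystander)
- chuck_key: steel T-shaped drill chuck key, 70x68x16 mm, lying beside the stand; origin under its centre (bystander)
- pencil_red: thin red pencil, 8x179x7 mm, lying in front of the stand; origin under its centre (bystander)
Things that resemble listed ones, but are neither listed nor needed, are in the scene too. Leave any green or purple look-alike of the offcut alone.

How it is judged:
By the outcome, as a careful person would: the job done as asked, in the order asked, and still so for the second after the job is handed in, with the robot touching nothing.
It also fails if it takes over 56 s, if anything falls off the work surface, if the arm or the gripper's body presses on something with over 40 N, if the wrist force passes 120 N, or if a joint passes its speed limit or range.

## Working session

There is one attempt and no reset: what is moved stays moved. The work goes in short steps, Python scripts to look and compute and a tool call to move; the robot and the scene stay as the last step left them, time stands still between calls to the robot, and variables do not carry over. Pictures are saved under pics/ and viewed, at most 10 in all, crops included, and the job is handed in when it is done.

Besides the shell and the picture viewer there is one more tool, called by a JSON object that holds its "api" and its "payload", one argument or row to a line. drive_tool: Moves the arm, as the interface text tells. Its arguments: {"type":"object","properties":{"moves":{"type":"array","items":{"type":"number"}},"grip_force":{"type":"number"}},"required":["moves"]}

```bash
mkdir -p pics; cat > h.py <<'E'
from plant import robot
import numpy as np, cv2
def cam(n,f=None):
    c=robot.read_camera(n)
    np.savez('/tmp/'+n+'.npz',**c)
    if f: cv2.imwrite('pics/'+f,c['color'][:,:,::-1])
    return c
def world(c,u,v,z=None):
    K,R,t=c['mtx'],c['R'],c['t']; o=-R.T@t; d=R.T@np.linalg.inv(K)@[u,v,1.]
    s=c['depth'][int(v),int(u)] if z is None else (z-o[2])/d[2]
    return o+s*d
def px(c,X):
    p=c['mtx']@(c['R']@np.array(X)+c['t']); return p[:2]/p[2]
E
python3 - <<'E'
from h import *
a=cam('top');b=cam('side')
im=np.hstack([a['color'],b['color']])[:,:,::-1]
cv2.imwrite('pics/top.png',a['color'][:,:,::-1]);cv2.imwrite('pics/side.png',b['color'][:,:,::-1])
for c in (a,b): print(-c['R'].T@c['t'],c['R'][2],c['mtx'][0,0])
print(robot.read_state())
E
```

```text
[0.36020604 0.09050851 1.04513808] [ 0.09410697  0.0031049  -0.99555725] 461.1771621568962
[0.7089955  0.57620475 0.76498608] [-0.30241522 -0.58629087 -0.75153712] 379.56242367771955
{'t': 0.1, 'q': array([ 1.01561431e+00,  1.31075035e-01,  1.48916432e+00, -2.22115922e-05,
        1.52298045e+00, -8.54119674e-02]), 'dq': array([ 6.40724775e-05, -9.44541820e-04, -2.45672874e-03,  4.63507281e-05,
        1.36981057e-04, -3.49279147e-04]), 'joint_torque': array([ 1.54954923e-03, -5.61338782e+01, -4.93096447e+01,  7.70160207e-02,
        2.92205682e-02, -1.35575142e-04]), 'tool_pos': array([0.27149226, 0.53483624, 0.40380175]), 'orientation': array([-7.31030327e-01, -3.05484971e+00,  2.43653231e-03]), 'force': array([ 0.12652317,  0.02720734, -0.05950569]), 'wrist_torque': array([ 0.03906583,  0.03616851, -0.01855736]), 'gripper_force': 0.0, 'opening': 0.09284618686756539}
```

View pics/top.png

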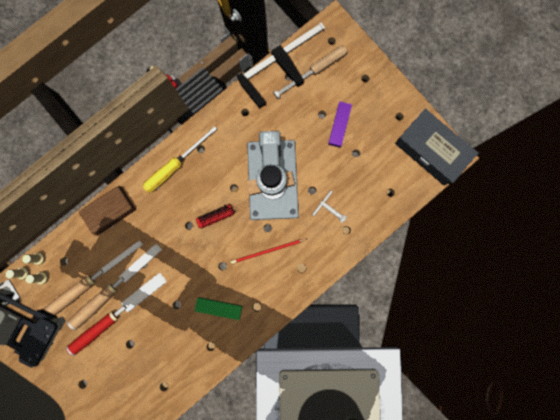

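View pics/side.png

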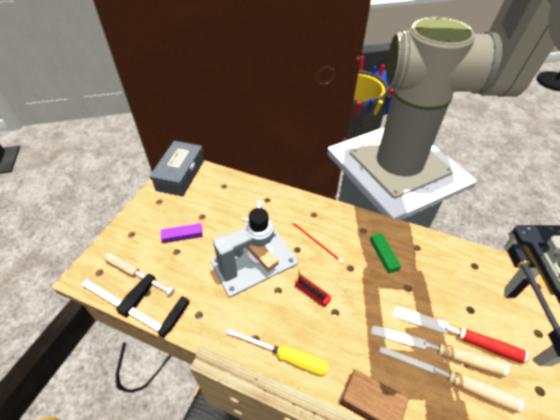

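The top view shows the stand with the black dial at about (271,177) and its column behind it at (270,140). In the side view the dial is at (258,219) and the offcut is on the rest at (262,256). The purple block (340,124) and green block (218,308) in the top view are look-alikes lying on the bench. I'll measure the dial and take one enlarged crop.

```bash
python3 - <<'E'
from h import *
L=lambda n:dict(np.load('/tmp/'+n+'.npz'))
a,b=L('top'),L('side')
def blob(c,x0,x1,y0,y1,th):
    g=c['color'][y0:y1,x0:x1].max(2); m=(g<th).astype(np.uint8)
    n,l,s,ce=cv2.connectedComponentsWithStats(m)
    for i in range(1,n):
        if s[i,4]>60: print(s[i]+[x0,y0,0,0,0],ce[i]+[x0,y0])
blob(a,250,295,158,200,60); blob(b,240,280,200,240,60)
print(world(a,271,177,.17),world(a,271,177),world(b,258,215,.17),world(b,258,215))
# column/base direction: base corners bolts
A=cv2.resize(a['color'][120:230,235:310],None,fx=5,fy=5,interpolation=2)
B=cv2.resize(b['color'][195:300,205:305],None,fx=4,fy=5,interpolation=2)
B=cv2.resize(b['color'][195:300,205:305],(400,420)); 
h=550;B=cv2.copyMakeBorder(B,0,h-420,0,0,0)
cv2.imwrite('pics/crop.png',np.hstack([A,B])[:,:,::-1])
E
```

```text
[261 166  20  21 346] [270.58959538 175.90462428]
[250 209  17  22 312] [258.05769231 219.875     ]
[0.50847574 0.11763139 0.17      ] [0.50816591 0.11757471 0.17182871] [0.51466265 0.12098995 0.17      ] [0.51439728 0.12036832 0.16918751]
```

View pics/crop.png

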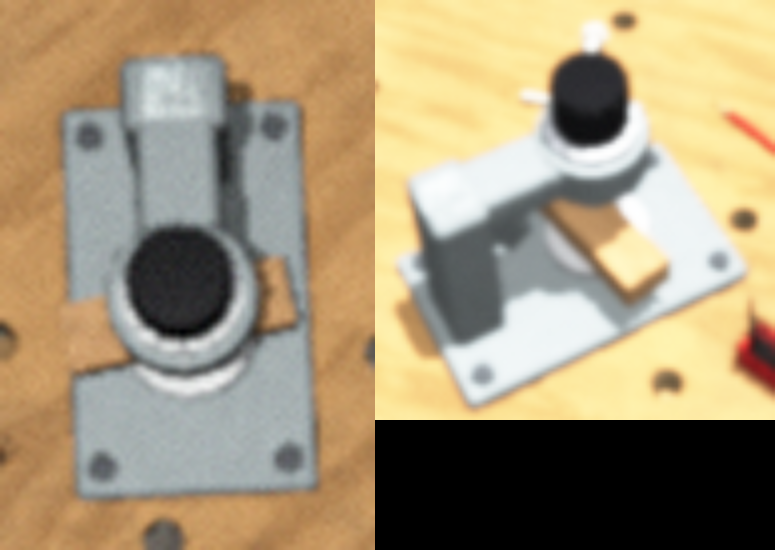

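The crop shows the dial on the head, with the beech offcut lying on the round rest under the foot. The offcut is the natural-wood one, so it's the one meant. I'll refine the dial centre using depth.

```bash
python3 - <<'E'
from h import *
for n,w in (('top',(250,295,155,200)),('side',(235,285,195,245))):
    c=dict(np.load('/tmp/'+n+'.npz'))
    P=np.array([world(c,u+.0,v+.0) for u in range(w[0],w[1]) for v in range(w[2],w[3]) if c['depth'][v,u]>0])
    for lo,hi in ((.162,.178),(.115,.131)):
        Q=P[(P[:,2]>lo)&(P[:,2]<hi)]
        (x,y),r=cv2.minEnclosingCircle((Q[:,:2]*1000).astype(np.float32)); print(n,lo,len(Q),Q.mean(0),x,y,r,np.median(Q[:,2]))
c=dict(np.load('/tmp/top.npz'))
for u,v in ((253,145.5),(289.5,145),(255.5,213.5),(293,212)): print(world(c,u,v,.012))
s=robot.read_state()
from scipy.spatial.transform import Rotation as R
print(R.from_rotvec(s['orientation']).as_matrix())
E
```

```text
top 0.162 366 [0.51267127 0.1185281  0.16912841] 513.4993286132812 118.8249282836914 21.327226638793945 0.16927277832304694
top 0.115 394 [0.52488768 0.11832222 0.125969  ] 523.5706176757812 122.57289123535156 41.675636291503906 0.12613111762151147
side 0.162 282 [0.51538488 0.12118407 0.16817686] 514.1029663085938 119.83426666259766 21.599760055541992 0.16855909653527473
side 0.115 418 [0.53651711 0.13031547 0.12446157] 529.532470703125 123.38652038574219 46.69380187988281 0.1249691843472654
[0.60857782 0.16269643 0.012     ]
[0.60839463 0.07941967 0.012     ]
[0.45275123 0.15842418 0.012     ]
[0.45483424 0.07402332 0.012     ]
[[-8.91672847e-01  4.52679611e-01 -8.38816501e-04]
 [ 4.52680373e-01  8.91671765e-01 -1.39445848e-03]
 [ 1.16706068e-04 -1.62311653e-03 -9.99998676e-01]]
```

{"api": "drive_tool", "payload": {
  "moves": [93, -40, -26, 0, 0, 0, 0, 93, -40, -26, 0, 0, 0, 0, 93, -40, -26, 0, 0, 0, 0, 93, -40, -26, 0, 0, 0, 0, 93, -40, -26, 0, 0, 0, 0, 93, -40, -26, 0, 0, 0, 0, 93, -40, -26, 0, 0, 0, 0, 93, -40, -26, 0, 0, 0, 0]
}}

```text
t: 0.9
tool_pos: [0.4632, 0.2028, 0.4045]
orientation: [-0.731, -3.055, 0.0]
force: [0.6, 0.9, 0.5]
opening: 0.093
gripper_force: 0.0
```

{"api": "drive_tool", "payload": {
  "moves": [93, -40, -26, 0, 0, 0, 0, 93, -40, -26, 0, 0, 0, 0, 93, 0, 0, 0, 0, 0, 0, 93, 0, 0, 0, 0, 0, 0],
  "grip_force": 25
}}

```text
t: 1.3
tool_pos: [0.5107, 0.1211, 0.4042]
orientation: [-0.735, -3.053, 0.0]
force: [-0.7, 0.9, 0.5]
opening: 0.0931
gripper_force: 0.0
```

```bash
cat > st.py <<'E'
from h import *
from scipy.spatial.transform import Rotation as R
s=robot.read_state(); M=R.from_rotvec(s['orientation']).as_matrix()
print(s['t'],s['tool_pos'],'q6',s['q'][5],'F',s['force'].round(2),'T',s['wrist_torque'].round(4),s['opening'],s['gripper_force'])
g=s['tool_pos']+M[:,2]*robot.grasp_offset
print('to go mm',(M.T@(np.array([.5138,.1195,.158])-g)*1000).round(1),'yaw',np.degrees(np.arctan2(M[1,1],M[0,1])).round(2),'z',M[:,2].round(4))
E
python3 st.py
```

```text
1.3 [0.51074676 0.12114869 0.40416838] q6 -0.963133505418911 F [-0.65  0.87  0.5 ] T [ 0.037  -0.0721 -0.0225] 0.09306995497989907 0.0
to go mm [-3.8  0.  78.9] yaw 62.92 z [-1.3e-03  2.0e-04 -1.0e+00]
```

{"api": "drive_tool", "payload": {
  "moves": [93, -3.8, 0, 0, 0, 0, 0, 93, 0, 0, 20, 0, 0, 0, 93, 0, 0, 20, 0, 0, 0, 93, 0, 0, 20, 0, 0, 0, 93, 0, 0, 12, 0, 0, 0, 93, 0, 0, 7, 0, 0, 0, 93, 0, 0, 0, 0, 0, 0, 93, 0, 0, 0, 0, 0, 0]
}}

```text
t: 2.1
tool_pos: [0.5142, 0.1207, 0.3265]
orientation: [0.73, 3.055, 0.001]
force: [0.2, -0.2, 0.7]
opening: 0.0929
gripper_force: 0.0
```

```bash
python3 st.py; python3 - <<'E'
from h import *
b=cam('side');cv2.imwrite('pics/s2.png',cv2.resize(b['color'][130:310,160:360],(800,600))[:,:,::-1][:600])
E
```

```text
2.1 [0.51415501 0.12074686 0.32654443] q6 -0.9680241858251711 F [ 0.21 -0.23  0.74] T [-0.0306 -0.0076 -0.0239] 0.09285363572990894 0.0
to go mm [-0.1 -1.4  1.2] yaw 63.12 z [ 9.e-04  2.e-04 -1.e+00]
```

View pics/s2.png

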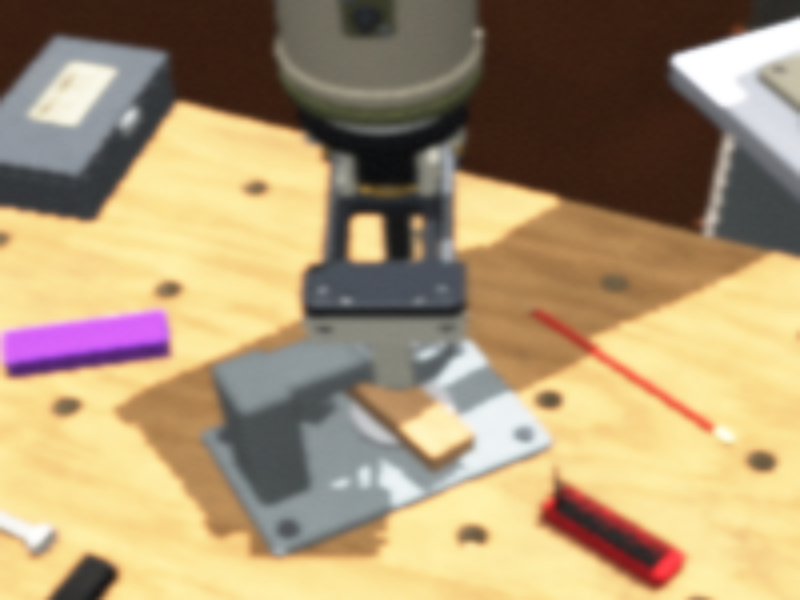

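The picture shows the gripper straddling the dial, with the finger over the head at about (395,350) and nothing touched. I'll centre it and close.

{"api": "drive_tool", "payload": {
  "moves": [93, 0, -1, 0, 0, 0, 0, 50, 0, 0, 0, 0, 0, 0, 38, 0, 0, 0, 0, 0, 0, 36, 0, 0, 0, 0, 0, 0, 36, 0, 0, 0, 0, 0, 0, 36, 0, 0, 0, 0, 0, 0],
  "grip_force": 20
}}

```text
t: 2.75
tool_pos: [0.5135, 0.1195, 0.3257]
orientation: [-0.731, -3.055, 0.0]
force: [0.5, 0.4, -0.2]
opening: 0.0575
gripper_force: 0.0
```

```bash
python3 st.py
```

```text
2.75 [0.5135024  0.11945739 0.3257182 ] q6 -0.9696054037079427 F [ 0.54  0.36 -0.17] T [-0.0295 -0.0137 -0.0361] 0.0574788233137317 0.0
to go mm [-0.3  0.2  0.4] yaw 63.08 z [-1.e-04 -0.e+00 -1.e+00]
```

{"api": "drive_tool", "payload": {
  "moves": [36, 0, 0, 0, 0, 0, 0, 36, 0, 0, 0, 0, 0, 0, 36, 0, 0, 0, 0, 0, 0, 36, 0, 0, 0, 0, 0, 0, 36, 0, 0, 0, 0, 0, 0]
}}

```text
t: 3.25
tool_pos: [0.5131, 0.1186, 0.3256]
orientation: [-0.732, -3.054, 0.004]
force: [-4.2, -6.7, 3.4]
opening: 0.0405
gripper_force: 20.0
```

```bash
python3 st.py
```

```text
3.25 [0.51312428 0.11855551 0.32564474] q6 -0.969609577231901 F [-4.18 -6.7   3.35] T [-1.1458  0.7571 -0.0313] 0.04048020921615252 20.000930428504944
to go mm [-0.3  1.7  0.3] yaw 63.06 z [-0.0018 -0.0025 -1.    ]
```

{"api": "drive_tool", "payload": {
  "moves": [36, 0, -1, 0, 0, 0, 0, 36, 0, 0, 0, 0, 0, 0, 36, 0, 0, 0, 0, 0, 3, 36, 0, 0, 0, 0, 0, 3, 36, 0, 0, 0, 0, 0, 0]
}}

```text
t: 3.75
tool_pos: [0.5129, 0.1183, 0.3257]
orientation: [-0.891, -3.012, 0.002]
force: [-2.7, -5.4, 2.3]
opening: 0.0409
gripper_force: 20.0
```

```bash
python3 st.py
```

```text
3.75 [0.51294199 0.11831277 0.32567071] q6 -0.8656358788650226 F [-2.66 -5.39  2.32] T [-0.8659  0.5036  0.1002] 0.0408998249866177 20.00095099210739
to go mm [-0.1  1.6  0.4] yaw 57.03 z [-6.e-04 -9.e-04 -1.e+00]
```

{"api": "drive_tool", "payload": {
  "moves": [36, 0, -1, 0, 0, 0, 3, 36, 0, 0, 0, 0, 0, 4, 36, 0, 0, 0, 0, 0, 4, 36, 0, 0, 0, 0, 0, 4, 36, 0, 0, 0, 0, 0, 4.7, 36, 0, 0, 0, 0, 0, 0, 36, 0, 0, 0, 0, 0, 0]
}}

```text
t: 4.45
tool_pos: [0.5128, 0.1181, 0.3257]
orientation: [1.387, 2.818, 0.002]
force: [3.5, 2.6, -3.6]
opening: 0.0407
gripper_force: 20.0
```

```bash
python3 st.py
```

```text
4.45 [0.51278832 0.11813642 0.32570483] q6 -0.5273448169312683 F [ 3.51  2.6  -3.57] T [ 0.3916 -0.6591 -0.008 ] 0.0406762898205693 19.999482929706573
to go mm [0.5 1.4 0.4] yaw 37.58 z [ 1.2e-03  9.0e-04 -1.0e+00]
```

{"api": "drive_tool", "payload": {
  "moves": [36, 0, 0.5, 0, 0, 0, 4, 36, 0, 0, 0, 0, 0, 4, 36, 0, 0, 0, 0, 0, 4, 36, 0, 0, 0, 0, 0, 4, 36, 0, 0, 0, 0, 0, 4, 36, 0, 0, 0, 0, 0, 5.7, 36, 0, 0, 0, 0, 0, 0, 36, 0, 0, 0, 0, 0, 0]
}}

```text
t: 5.25
tool_pos: [0.5132, 0.1184, 0.3257]
orientation: [1.98, 2.439, 0.002]
force: [4.7, 1.7, -3.6]
opening: 0.0406
gripper_force: 20.0
```

```bash
python3 st.py;  python3 - <<'E'
from h import *
b=cam('side');cv2.imwrite('pics/s3.png',cv2.resize(b['color'][200:290,200:310],(770,630))[:600,:,::-1])
E
```

```text
5.25 [0.51321185 0.11837059 0.32568914] q6 -0.07784296400377547 F [ 4.73  1.67 -3.6 ] T [ 0.3119 -0.6968  0.0262] 0.04057761372804173 19.99937206506729
to go mm [0.9 0.6 0.4] yaw 11.85 z [ 1.2e-03  8.0e-04 -1.0e+00]
```

View pics/s3.png

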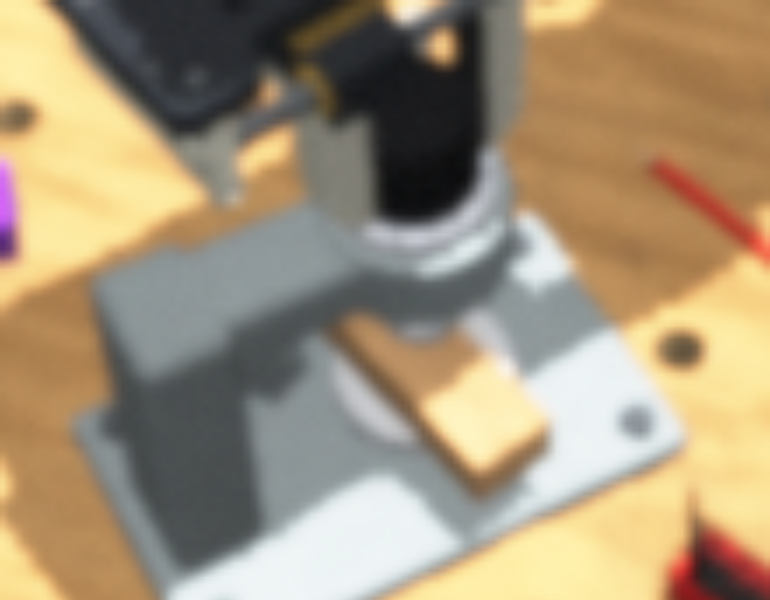

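{"api": "drive_tool", "payload": {
  "moves": [36, 0, 0.8, 0, 0, 0, 0, 36, 0, 0, 0, 0, 0, 2, 36, 0, 0, 0, 0, 0, 2, 36, 0, 0, 0, 0, 0, 0]
}}

```text
t: 5.7
tool_pos: [0.5136, 0.1184, 0.3257]
orientation: [-2.066, -2.366, -0.0]
force: [1.5, 2.0, -1.8]
opening: 0.0406
gripper_force: 20.0
```

```bash
python3 st.py
```

```text
5.7 [0.51364072 0.11842339 0.32568944] q6 -0.00621432701562849 F [ 1.48  2.02 -1.78] T [ 0.3282 -0.1065  0.0668] 0.04058565256376676 20.00001847743988
to go mm [1.  0.3 0.4] yaw 7.75 z [-3.e-04  4.e-04 -1.e+00]
```

{"api": "drive_tool", "payload": {
  "moves": [36, 0, 0, 0, 0, 0, 2, 36, 0, 0, 0, 0, 0, 2, 36, 0, 0, 0, 0, 0, 0]
}}

```text
t: 6.0
tool_pos: [0.5137, 0.1184, 0.3257]
orientation: [-2.147, -2.293, -0.0]
force: [0.5, 3.1, -1.7]
opening: 0.0406
gripper_force: 20.0
```

```bash
python3 st.py
```

```text
6.0 [0.51366106 0.1184448  0.32569502] q6 0.06329945438379603 F [ 0.46  3.06 -1.69] T [ 0.4529 -0.1501  0.0512] 0.0405971715321204 19.99990314245224
to go mm [1.  0.2 0.4] yaw 3.77 z [-1.e-04  5.e-04 -1.e+00]
```

{"api": "drive_tool", "payload": {
  "moves": [36, 0, 0, 0, 0, 0, 2, 36, 0, 0, 0, 0, 0, 2, 36, 0, 0, 0, 0, 0, 0]
}}

```text
t: 6.3
tool_pos: [0.5137, 0.1184, 0.3257]
orientation: [-2.226, -2.217, -0.001]
force: [1.0, 3.2, -2.1]
opening: 0.0406
gripper_force: 20.0
```

```bash
python3 st.py
```

```text
6.3 [0.51369994 0.11843123 0.32570233] q6 0.13291674324670166 F [ 1.01  3.23 -2.11] T [ 0.515  -0.255   0.0207] 0.04064953091464234 19.999869167804718
to go mm [1.  0.1 0.4] yaw -0.22 z [ 1.e-04  5.e-04 -1.e+00]
```

{"api": "drive_tool", "payload": {
  "moves": [36, 0, 0, 0, 0, 0, 2, 36, 0, 0, 0, 0, 0, 2, 36, 0, 0, 0, 0, 0, 0]
}}

```text
t: 6.6
tool_pos: [0.5137, 0.1184, 0.3257]
orientation: [-2.301, -2.138, -0.001]
force: [2.0, 4.0, -2.6]
opening: 0.0406
gripper_force: 20.0
```

```bash
python3 st.py
```

```text
6.6 [0.51373466 0.11842276 0.32572156] q6 0.20260177250948277 F [ 2.05  3.99 -2.57] T [ 0.5625 -0.3698 -0.048 ] 0.04057903267563111 19.999698400497437
to go mm [ 1.  -0.   0.4] yaw -4.22 z [ 2.e-04  5.e-04 -1.e+00]
```

{"api": "drive_tool", "payload": {
  "moves": [36, 0, 0, 0, 0, 0, 2, 36, 0, 0, 0, 0, 0, 2, 36, 0, 0, 0, 0, 0, 0]
}}

```text
t: 6.9
tool_pos: [0.5138, 0.1184, 0.3257]
orientation: [-2.375, -2.056, -0.001]
force: [2.5, 4.7, -2.9]
opening: 0.0404
gripper_force: 20.0
```

```bash
python3 st.py
```

```text
6.9 [0.51376613 0.11840084 0.32570611] q6 0.27241381745762794 F [ 2.45  4.72 -2.86] T [ 0.6272 -0.4875  0.0036] 0.040376341625713595 19.999598264694214
to go mm [ 1.  -0.2  0.4] yaw -8.22 z [ 3.e-04  5.e-04 -1.e+00]
```

{"api": "drive_tool", "payload": {
  "moves": [36, 0, 0, 0, 0, 0, 0, 36, 0, 0, 0, 0, 0, 0]
}}

```text
t: 7.1
tool_pos: [0.5138, 0.1184, 0.3257]
orientation: [-2.373, -2.058, -0.001]
force: [3.2, 5.9, -2.1]
opening: 0.0407
gripper_force: 20.0
```

```bash
python3 st.py
```

```text
7.1 [0.51376092 0.11840134 0.32569347] q6 0.2711371143280465 F [ 3.22  5.87 -2.13] T [ 0.6325 -0.4343 -0.1099] 0.04070593203651022 19.999265670776367
to go mm [ 1.  -0.2  0.4] yaw -8.14 z [ 3.e-04  5.e-04 -1.e+00]
```

{"api": "drive_tool", "payload": {
  "moves": [36, 0, 0, 0, 0, 0, 2, 36, 0, 0, 0, 0, 0, 0]
}}

```text
t: 7.3
tool_pos: [0.5138, 0.1184, 0.3257]
orientation: [-2.41, -2.015, -0.001]
force: [2.4, 3.7, -3.5]
opening: 0.0405
gripper_force: 20.0
```

```bash
python3 st.py
```

```text
7.3 [0.5137908  0.11840252 0.32570505] q6 0.3072111261764775 F [ 2.38  3.69 -3.51] T [ 0.6571 -0.5104 -0.0955] 0.04048331944521741 19.999599158763885
to go mm [ 1.  -0.2  0.4] yaw -10.21 z [ 4.e-04  5.e-04 -1.e+00]
```

```bash
cat > rd.py <<'E'
from h import *
from scipy.spatial.transform import Rotation as R
T=[];F=[]
for i in range(6):
    robot.read_camera('side'); s=robot.read_state(); T.append(s['wrist_torque'][2]);F.append(s['force'])
M=R.from_rotvec(s['orientation']).as_matrix(); a=63.07-np.degrees(np.arctan2(M[1,1],M[0,1])); a%=360
d=.05*np.sin(2*np.pi*a*14/360)
print('t %.2f ang %.2f clk %.3f Tz %.4f sd %.3f detent %.4f excess %.4f'%(s['t'],a,a*14/360,np.mean(T),np.std(T),d,np.mean(T)-d),'Ftool',(M.T@np.mean(F,0)).round(1),'op',s['opening'].round(4),'q6',s['q'][5].round(2))
E
python3 rd.py
```

```text
Traceback (most recent call last):
  File "rd.py", line 8, in <module>
    print('t %.2f ang %.2f clk %.3f Tz %.4f sd %.3f detent %.4f excess %.4f'%(s['t'],a,a*14/360,np.mean(T),np.std(T),d,np.mean(T)-d),'Ftool',(M.T@np.mean(F,0)).round(1),'op',s['opening'].round(4),'q6',s['q'][5].round(2))
                                                                                                                                                                              ^^^^^^^^^^^^^^^^^^
AttributeError: 'float' object has no attribute 'round'
```

{"api": "drive_tool", "payload": {
  "moves": [36, 0, 0, 0, 0, 0, 2, 36, 0, 0, 0, 0, 0, 2]
}}

```text
t: 7.8
tool_pos: [0.5138, 0.1184, 0.3257]
orientation: [2.479, 1.929, 0.001]
force: [3.9, 3.6, -2.8]
opening: 0.0405
gripper_force: 20.0
```

```bash
python3 rd.py
```

```text
Traceback (most recent call last):
  File "rd.py", line 8, in <module>
    print('t %.2f ang %.2f clk %.3f Tz %.4f sd %.3f detent %.4f excess %.4f'%(s['t'],a,a*14/360,np.mean(T),np.std(T),d,np.mean(T)-d),'Ftool',(M.T@np.mean(F,0)).round(1),'op',s['opening'].round(4),'q6',s['q'][5].round(2))
                                                                                                                                                                              ^^^^^^^^^^^^^^^^^^
AttributeError: 'float' object has no attribute 'round'
```

{"api": "drive_tool", "payload": {
  "moves": [36, 0, 0, 0, 0, 0, 2, 36, 0, 0, 0, 0, 0, 1]
}}

```text
t: 8.3
tool_pos: [0.5139, 0.1184, 0.3257]
orientation: [2.529, 1.864, 0.001]
force: [4.0, 3.9, -4.0]
opening: 0.0407
gripper_force: 20.0
```

```bash
python3 rd.py
```

```text
Traceback (most recent call last):
  File "rd.py", line 8, in <module>
    print('t %.2f ang %.2f clk %.3f Tz %.4f sd %.3f detent %.4f excess %.4f'%(s['t'],a,a*14/360,np.mean(T),np.std(T),d,np.mean(T)-d),'Ftool',(M.T@np.mean(F,0)).round(1),'op',s['opening'].round(4),'q6',s['q'][5].round(2))
                                                                                                                                                                              ^^^^^^^^^^^^^^^^^^
AttributeError: 'float' object has no attribute 'round'
```

```bash
sed -i "s/s\['opening'\].round(4)/s['opening']/" rd.py; python3 rd.py
```

```text
t 8.90 ang 80.21 clk 3.119 Tz 0.0285 sd 0.023 detent 0.0340 excess -0.0056 Ftool [4.8 2.7 4.3] op 0.0408695687806835 q6 0.43
```

{"api": "drive_tool", "payload": {
  "moves": [36, 0, 0, 0, 0, 0, 2, 36, 0, 0, 0, 0, 0, 0]
}}

```text
t: 9.1
tool_pos: [0.5139, 0.1184, 0.3257]
orientation: [2.561, 1.82, 0.001]
force: [3.8, 4.6, -4.0]
opening: 0.0407
gripper_force: 20.0
```

```bash
python3 rd.py
```

```text
t 9.40 ang 82.21 clk 3.197 Tz 0.0491 sd 0.013 detent 0.0473 excess 0.0019 Ftool [5.1 2.3 3.8] op 0.0407251219662361 q6 0.46
```

{"api": "drive_tool", "payload": {
  "moves": [36, 0, 0, 0, 0, 0, 2, 36, 0, 0, 0, 0, 0, 0]
}}

```text
t: 9.6
tool_pos: [0.5139, 0.1184, 0.3257]
orientation: [2.592, 1.775, 0.001]
force: [4.1, 3.4, -3.6]
opening: 0.0404
gripper_force: 20.0
```

```bash
python3 rd.py
```

```text
t 9.90 ang 84.21 clk 3.275 Tz 0.0390 sd 0.028 detent 0.0494 excess -0.0104 Ftool [5.1 2.4 4.6] op 0.04047805257640409 q6 0.5
```

{"api": "drive_tool", "payload": {
  "moves": [36, 0.7, 0, 0, 0, 0, 2, 36, 0, 0, 0, 0, 0, 1, 36, 0, 0, 0, 0, 0, 0]
}}

```text
t: 10.2
tool_pos: [0.5141, 0.1186, 0.3257]
orientation: [2.638, 1.705, -0.0]
force: [3.2, 0.1, -4.1]
opening: 0.0404
gripper_force: 20.0
```

```bash
python3 rd.py
```

```text
t 10.50 ang 87.37 clk 3.398 Tz 0.0383 sd 0.018 detent 0.0300 excess 0.0083 Ftool [0.7 4.5 3.7] op 0.0404952303393798 q6 0.55
```

{"api": "drive_tool", "payload": {
  "moves": [36, 0, 0, 0, 0, 0, 2, 36, 0, 0, 0, 0, 0, 1, 36, 0, 0, 0, 0, 0, 0]
}}

```text
t: 10.8
tool_pos: [0.5141, 0.1186, 0.3257]
orientation: [2.683, 1.633, 0.0]
force: [5.3, -2.5, -4.7]
opening: 0.0405
gripper_force: 20.0
```

```bash
python3 rd.py
```

```text
t 11.10 ang 90.38 clk 3.515 Tz -0.0155 sd 0.022 detent -0.0046 excess -0.0109 Ftool [0.9 5.4 4.3] op 0.040511398000578513 q6 0.61
```

{"api": "drive_tool", "payload": {
  "moves": [36, 0, 0, 0, 0, 0, 2, 36, 0, 0, 0, 0, 0, 1, 36, 0, 0, 0, 0, 0, 0]
}}

```text
t: 11.4
tool_pos: [0.5141, 0.1186, 0.3257]
orientation: [2.725, 1.562, 0.0]
force: [5.2, -2.5, -5.6]
opening: 0.0405
gripper_force: 20.0
```

```bash
python3 rd.py
```

```text
t 11.70 ang 93.38 clk 3.631 Tz -0.0341 sd 0.027 detent -0.0368 excess 0.0026 Ftool [0.6 5.9 4.2] op 0.04063160297967032 q6 0.66
```

{"api": "drive_tool", "payload": {
  "moves": [36, 0, 0.7, 0, 0, 0, 2, 36, 0, 0, 0, 0, 0, 1, 36, 0, 0, 0, 0, 0, 0]
}}

```text
t: 12.0
tool_pos: [0.5144, 0.1185, 0.3257]
orientation: [-2.765, -1.491, 0.001]
force: [2.1, -1.3, -2.6]
opening: 0.0406
gripper_force: 20.0
```

```bash
python3 rd.py
```

```text
t 12.30 ang 96.37 clk 3.748 Tz -0.0557 sd 0.030 detent -0.0500 excess -0.0057 Ftool [-0.9  1.6  1.1] op 0.040949279491493656 q6 0.71
```

{"api": "drive_tool", "payload": {
  "moves": [36, 0, 0, 0, 0, 0, 2, 36, 0, 0, 0, 0, 0, 1, 36, 0, 0, 0, 0, 0, 0]
}}

```text
t: 12.6
tool_pos: [0.5144, 0.1185, 0.3257]
orientation: [2.803, 1.418, -0.001]
force: [-0.4, -2.7, -0.8]
opening: 0.0405
gripper_force: 20.0
```

```bash
python3 rd.py
```

```text
t 12.90 ang 99.37 clk 3.864 Tz -0.0470 sd 0.025 detent -0.0376 excess -0.0093 Ftool [-2.6  1.2  0.7] op 0.04072289270483523 q6 0.76
```

{"api": "drive_tool", "payload": {
  "moves": [36, 0, 0, 0, 0, 0, 2, 36, 0, 0, 0, 0, 0, 1, 36, 0, 0, 0, 0, 0, 0]
}}

```text
t: 13.2
tool_pos: [0.5145, 0.1184, 0.3257]
orientation: [2.839, 1.345, -0.001]
force: [-1.1, -3.7, -0.1]
opening: 0.041
gripper_force: 20.0
```

```bash
python3 rd.py
```

```text
t 13.50 ang 102.37 clk 3.981 Tz -0.0111 sd 0.036 detent -0.0060 excess -0.0051 Ftool [-3.7  1.2  0.3] op 0.04075142507921411 q6 0.82
```

{"api": "drive_tool", "payload": {
  "moves": [36, -0.4, 0, 0, 0, 0, 2, 36, 0, 0, 0, 0, 0, 1, 36, 0, 0, 0, 0, 0, 0]
}}

```text
t: 13.8
tool_pos: [0.5144, 0.1183, 0.3257]
orientation: [-2.873, -1.27, -0.001]
force: [1.2, -2.2, -2.2]
opening: 0.0411
gripper_force: 20.0
```

```bash
python3 rd.py
```

```text
t 14.10 ang 105.37 clk 4.098 Tz 0.0260 sd 0.015 detent 0.0288 excess -0.0028 Ftool [-0.6  2.4  3.1] op 0.04097250254616223 q6 0.87
```

{"api": "drive_tool", "payload": {
  "moves": [36, 0, 0, 0, 0, 0, 2, 36, 0, 0, 0, 0, 0, 1, 36, 0, 0, 0, 0, 0, 0]
}}

```text
t: 14.4
tool_pos: [0.5144, 0.1182, 0.3258]
orientation: [2.906, 1.194, 0.001]
force: [3.3, -0.5, -4.4]
opening: 0.0409
gripper_force: 20.0
```

```bash
python3 rd.py
```

```text
t 14.70 ang 108.37 clk 4.214 Tz 0.0616 sd 0.028 detent 0.0487 excess 0.0128 Ftool [2.1 3.1 4.6] op 0.04063874867984366 q6 0.92
```

{"api": "drive_tool", "payload": {
  "moves": [36, 0, 0, 0, 0, 0, 2, 36, 0, 0, 0, 0, 0, 1, 36, 0, 0, 0, 0, 0, 0]
}}

```text
t: 15.0
tool_pos: [0.5144, 0.1182, 0.3257]
orientation: [2.936, 1.118, 0.001]
force: [4.7, -0.6, -5.1]
opening: 0.0409
gripper_force: 20.0
```

```bash
python3 rd.py
```

```text
t 15.30 ang 111.34 clk 4.330 Tz 0.0626 sd 0.023 detent 0.0438 excess 0.0188 Ftool [3.3 4.1 5.6] op 0.04054176760383169 q6 0.97
```

{"api": "drive_tool", "payload": {
  "moves": [36, 0.3, 0.4, 0, 0, 0, 2, 36, 0, 0, 0, 0, 0, 0]
}}

```text
t: 15.5
tool_pos: [0.5146, 0.1182, 0.3257]
orientation: [-2.955, -1.066, 0.001]
force: [2.2, -1.8, -3.8]
opening: 0.0403
gripper_force: 20.0
```

```bash
python3 rd.py
```

```text
t 15.80 ang 113.35 clk 4.408 Tz 0.1047 sd 0.028 detent 0.0273 excess 0.0774 Ftool [0.9 1.6 2.9] op 0.040712793696150704 q6 1.01
```

{"api": "drive_tool", "payload": {
  "moves": [36, 0, 0, 0, 0, 0, 2, 36, 0, 0, 0, 0, 0, 0]
}}

```text
t: 16.0
tool_pos: [0.5146, 0.1182, 0.3257]
orientation: [-2.973, -1.014, 0.001]
force: [0.5, -1.2, -2.1]
opening: 0.0408
gripper_force: 20.0
```

```bash
python3 rd.py
```

```text
t 16.30 ang 115.36 clk 4.486 Tz 0.1017 sd 0.042 detent 0.0044 excess 0.0974 Ftool [0.2 0.5 2.3] op 0.04052512256634949 q6 1.04
```

Torque above the detent is about 0.09 N m, so the foot bears with about 10 N. Contact started near 4.3 clicks and has been held for over 0.5 s. Three clicks back lands on click 1, so I need −89.6°.

{"api": "drive_tool", "payload": {
  "moves": [36, 0, 0, 0, 0, 0, -8, 36, 0, 0, 0, 0, 0, -8, 36, 0, 0, 0, 0, 0, -8, 36, 0, 0, 0, 0, 0, -8, 36, 0, 0, 0, 0, 0, -8, 36, 0, 0, 0, 0, 0, -8, 36, 0, 0, 0, 0, 0, -8, 36, 0, 0, 0, 0, 0, -8]
}}

```text
t: 17.1
tool_pos: [0.5141, 0.1185, 0.3257]
orientation: [-1.975, -2.44, 0.002]
force: [-5.6, 1.8, 2.3]
opening: 0.0404
gripper_force: 20.0
```

{"api": "drive_tool", "payload": {
  "moves": [36, 0, 0, 0, 0, 0, -8, 36, 0, 0, 0, 0, 0, -8, 36, 0, 0, 0, 0, 0, -8, 36, 0, 0, 0, 0, 0, -1.6, 36, 0, 0, 0, 0, 0, 0, 36, 0, 0, 0, 0, 0, 0]
}}

```text
t: 17.7
tool_pos: [0.5138, 0.1183, 0.3256]
orientation: [-1.392, -2.812, 0.002]
force: [-8.5, 1.0, 3.4]
opening: 0.0408
gripper_force: 20.0
```

```bash
python3 rd.py
```

```text
t 18.00 ang 25.75 clk 1.002 Tz -0.0200 sd 0.040 detent 0.0005 excess -0.0205 Ftool [ 5.3 -6.7 -3.3] op 0.041309003121002746 q6 -0.52
```

{"api": "drive_tool", "payload": {
  "moves": [36, 0.7, -0.9, 0, 0, 0, 0, 36, 0, 0, 0, 0, 0, 0, 93, 0, 0, 0, 0, 0, 0, 93, 0, 0, 0, 0, 0, 0, 93, 0, 0, 0, 0, 0, 0, 93, 0, 0, 0, 0, 0, 0, 93, 0, 0, 0, 0, 0, 0, 93, 0, 0, 0, 0, 0, 0]
}}

```text
t: 18.8
tool_pos: [0.5137, 0.1181, 0.3257]
orientation: [1.395, 2.815, 0.0]
force: [0.3, -0.7, 0.7]
opening: 0.0837
gripper_force: 0.0
```

{"api": "drive_tool", "payload": {
  "moves": [93, 0, 0, 0, 0, 0, 0, 93, 0, 0, 0, 0, 0, 0, 93, 0, 0, -15, 0, 0, 0, 93, 0, 0, -25, 0, 0, 0, 93, 0, 0, -30, 0, 0, 0, 93, 0, 0, -30, 0, 0, 0, 93, 0, 0, 0, 0, 0, 0, 93, 0, 0, 0, 0, 0, 0]
}}

```text
t: 19.6
tool_pos: [0.5139, 0.1181, 0.4275]
orientation: [1.394, 2.813, 0.003]
force: [0.1, -0.3, -0.3]
opening: 0.0931
gripper_force: 0.0
```

```bash
python3 st.py; python3 - <<'E'
from h import *
b=cam('side');cv2.imwrite('pics/s4.png',cv2.resize(b['color'][170:320,180:380],(800,600))[:,:,::-1])
E
```

```text
19.6 [0.51385905 0.11813702 0.42751513] q6 -0.5219450616653791 F [ 0.1  -0.34 -0.34] T [-0.0393 -0.0262  0.0249] 0.09307673393218738 0.0
to go mm [1.500e+00 1.000e-01 1.022e+02] yaw 37.28 z [ 2.9e-03  4.0e-04 -1.0e+00]
```

View pics/s4.png

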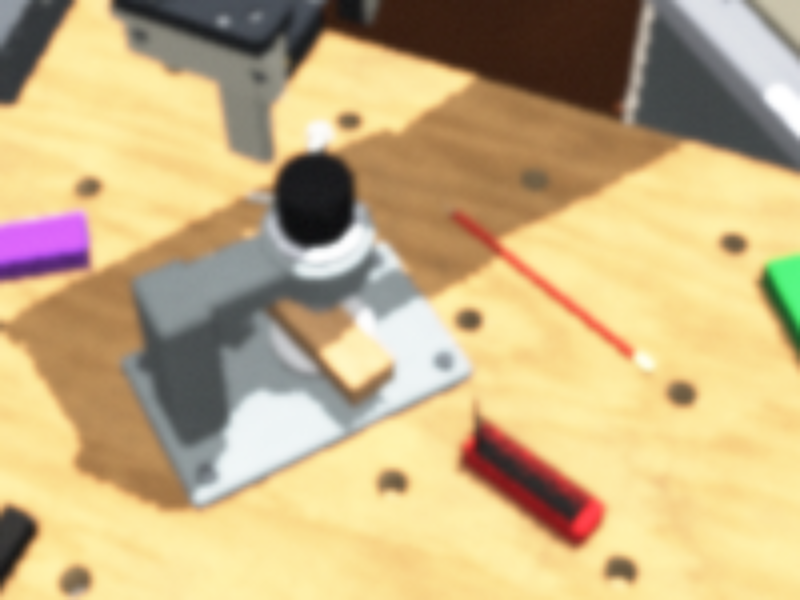

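The gripper is clear of the dial at (315,200), the offcut is still on its rest at (335,350), and the bystanders haven't moved. I'm handing the job in.

```bash
python3 -c "
from plant import robot; print(robot.close_job())"
```

```text
the job is handed in; nothing more can be done
None
```

The job is handed in: I wound the dial clockwise until the foot nipped the offcut at about 10 N (estimated from wrist torque), backed it off to the third click below (from about 4.5 to 1), and let go with the offcut and bystanders in place.

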